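# Switch the kiln on at its push-to-turn selector

### The arm

A 6-joint arm with a two-finger parallel gripper is mounted at the origin on the work surface. World frame = base frame: x ahead of the robot, y to its left, z up, the work surface at z = 0. Lengths are in m, angles in degrees, forces in N, time in s.
With the tool pointing down it reaches from about 0.25 to 0.725 m from the base axis. Payload 9.7 kg.
Tool frame: the origin (TCP) lies midway between the tips of the shut fingers; the grasp point (between the pads) lies 19 mm behind it (bot.pinch_z is the distance from the TCP to the grasp point, in m); z points along the fingers, y is the line along which they close (so a half turn about z gives the same grasp; the last joint's range is limited). The gripper opens to 85 mm and grips with 20 to 120 N. Pads are 22 mm wide; open, the fingers measure 114 mm over their backs; the gripper's body (76 mm by 85 mm) begins 54 mm behind the grasp point. The pads swing forward as they close: fully open they stand 13 mm farther back than shut.
Start: joints at [71.391, 4.979, 10.078, 95.1, 0, 90], TCP at [0.176, 0.521, 0.192] pointing down, gripper open.
Joint ranges: [-179.16, 179.16], [-48.56, 103.87], [-65.8, 70.77], [-126.05, 130.52], [-82.76, 87.17], [-180, 180]. Speed limits (degrees/s): [127.2, 127.2, 147.25, 180, 180, 180].

### API

Orientations are given as [roll, pitch, yaw] about the fixed x, y, z axes, in that order (R = Rz(yaw) Ry(pitch) Rx(roll)).
In Python, from workcell import sensors, camera, camera_params, ticket, bot gives the robot as it stands.
- The arm moves only by the shell command python3 -m jog 'ROWS' [FORCE]. ROWS is JSON, a list that holds one entry, the list of rows, each a list of 5 numbers: the shift along the world's x, y, z in units of 50 mm (1.0 is 50 mm), then the turn about the world's z in units of 5 degrees (1.0 is 5 degrees), then the opening, from 0 (shut) to 1 (fully open). In form: [[[tx, ty, tz, yaw, grip], ...]]. A call has 1 to 8 rows; each row shifts and turns the commanded pose from where the row before left it; what a row does not reach is not made up. A row lasts 1/10 s, in which the tool goes at most 50 mm and 8.59 degrees, less where a joint would pass 70% of its speed; a pose out of reach is approached as far as the arm can. A call is refused whole if a number of a shift passes 1 or a number of a turn 1, either way. A call with a gripper value outside its range is refused whole. The fingers move at their own pace and stop on an object; FORCE is the grip in N (left out, the last holds). Time passes only in rows, so rows that do not move let the fingers close. It gives the time, the measured TCP pose, the force, the opening and the grip force at its end, in the units of the state.
- sensors.get_obs(): the state, without advancing time (a new reading comes with each control period).
- camera(name): name is "scene" or "top" or "wrist"; returns the picture (400x640x3 uint8, blue, green, red); there is no depth.
- camera_params(name): a dict with "fx", "fy", "cx", "cy" (pixels), "k1" (the pictures are not rectified: a ray, as slopes to the right and down, at radius r is drawn at 1 + k1 r^2 times it, then the intrinsics apply), "T" (4x4, takes a point from camera to world coordinates); the wrist camera has in their place "tool_from_camera" (4x4, takes a point from camera to tool coordinates, whose origin is the TCP and whose axes are the flange's). Camera axes: x right, y down, z forward; pixel columns grow to the right and rows downward; lengths in m; the calibration is good to about 2 mm. A picture is of the moment at which its call begins: read the wrist's pose just before it. camera_params takes no time and is no camera call.
- ticket.job_done(): hands the job in; it is judged then, once.
The state is a dict: "time": time; "q": joint angles; "qd": joint speeds; "joint_efforts": joint torques, N m; "ee_pos": TCP position; "tcp_rot": TCP orientation; "wrist_force": force on the tool from outside, world axes, zero at the start; "torque": the same for the moment, N m; "opening": finger opening in m; "grasp_force": force on a finger pad.
Only numpy, scipy, OpenCV 4.12 (cv2) and the standard library are available. Lean on these libraries where they do the work, as an engineer would, in place of code of your own. Each camera call takes 0.05 s, during which the arm holds its last target. There are 200 camera calls.

### The job

On the kiln's control box, push the selector with the long bar grip straight in, then turn it clockwise, from the off mark to the very next mark only. Let it spring back out there, let go, and leave the round timer dial as it is set.

Things in the scene. Friction and masses are not known exactly. Their poses are not given: they have to be found in the camera images.
- selector_grip (a point): Black push-to-turn selector on the control box (350x210 mm, 60 high): bar grip 54 long, 14 thick, 32 high, upright on a round skirt 62 wide, 6 thick. Point: on its vertical axis, mid-bar, 20 mm above the skirt's top, 12 below the bar's top, 106 above the table when out; moves with the knob. z up, x along the bar, white pointer at the -x end. A timer dial and a pilot lamp share its row, 105 apart.
- selector (a joint): Selector turn, rad, clockwise seen from above: 0 off (start), 1.047 (60 degrees) next mark, 2.094 last mark and stop. Three white marks on its base plate show these. Out, it is locked at a mark with 8 degrees of play; pushed in 8.5 mm or more it turns freely. Let go within 8 degrees of a mark it springs out; elsewhere it may stay in.
- selector_press (a joint): How far the selector is pushed straight down, m: 0 = out, 0.012 = bottom stop. Its spring pushes it out with 5 N at 0, rising to 9 N at the stop.
- timer_mark (a point): White mark on the round timer dial: plain black knob, 60 mm wide at its foot, 44 at the top, 30 high, on the same box, easily turned; it must stay as set. Point: on the top face, 95 mm above the table, 18 mm from the dial's axis, which lies towards its +x; z up.

How it is judged:
By the outcome, as a careful person would: the job done as asked, in the order asked, and still so for the second after the job is handed in, with the robot touching nothing.
It also fails if it takes over 35 s, if anything falls off the work surface, if the arm or the gripper's body presses on something with over 40 N, if the wrist force passes 120 N, or if a joint passes its speed limit or range.

## Working session

There is one attempt and no reset: what is moved stays moved. The work goes in short steps, Python scripts to look and compute and a shell command to move; the robot and the scene stay as the last step left them, time stands still between calls to the robot, and variables do not carry over. Pictures are saved under pics/ and viewed, at most 10 in all, crops included, and the job is handed in when it is done.

```bash
mkdir -p pics; cat > h.py <<'E'
import numpy as np,cv2
from workcell import sensors,camera,camera_params,ticket,bot
from scipy.spatial.transform import Rotation as Ro
def campose(n,obs=None):
    p=camera_params(n)
    if n!="wrist": return p,np.array(p["T"])
    o=obs or sensors.get_obs(); T=np.eye(4)
    T[:3,:3]=Ro.from_euler('xyz',o["tcp_rot"],degrees=True).as_matrix();T[:3,3]=o["ee_pos"]
    return p,T@np.array(p["tool_from_camera"])
def toplane(px,z,p,T):
    d=np.array([(px[0]-p["cx"])/p["fx"],(px[1]-p["cy"])/p["fy"]]);u=d.copy()
    for _ in range(20): u=d/(1+p["k1"]*(u@u))
    r=T[:3,:3]@np.array([u[0],u[1],1.]);return T[:3,3]+r*(z-T[2,3])/r[2]
E
python3 - <<'E'
from h import *
print(sensors.get_obs())
a=camera("top");b=camera("scene")
cv2.imwrite("pics/top.png",a);cv2.imwrite("pics/scene.png",b)
E
```

```text
{'time': 0.0, 'q': array([ 7.13905130e+01,  5.00942762e+00,  1.00335865e+01,  9.50980191e+01,
       -3.55909281e-04,  9.00008149e+01]), 'qd': array([ 0.03236843,  0.05398883, -0.02584354, -0.13549124,  0.04873338,
       -0.01511092]), 'joint_efforts': array([ 1.02644317e-04, -5.20386600e+01,  4.64805400e+01,  1.63963489e-02,
        8.19181105e-05,  8.22459242e-06]), 'ee_pos': array([0.17542784, 0.5209816 , 0.19139137]), 'tcp_rot': array([-1.79926140e+02,  3.56959454e-04,  1.61389699e+02]), 'wrist_force': array([0.1358249 , 0.01430321, 0.60575685]), 'torque': array([ 0.01236868,  0.00099173, -0.02220856]), 'grasp_force': 0.0, 'opening': 0.08529461597908189}
```

View pics/top.png

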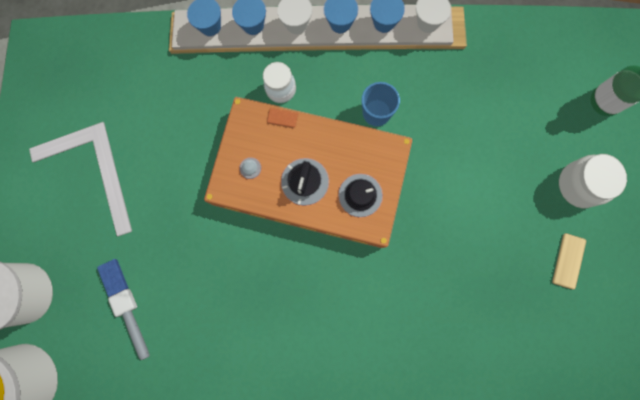

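The selector is near (305,182), with its white pointer toward the lower left. The timer dial is near (360,195) and the lamp near (250,168). I'll zoom in next.

```bash
python3 - <<'E'
from h import *
a=cv2.imread("pics/top.png")
cv2.imwrite("pics/topc.png",cv2.resize(a[135:235,220:400],None,fx=4.4,fy=4.4,interpolation=cv2.INTER_CUBIC))
p,T=campose("top");print(T)
for px,z in [((305,182),.07),((304,179),.118),((360,195),.095),((250,168),.07)]: print(px,toplane(px,z,p,T))
E
```

```text
[[-0.00140722 -0.98761594  0.15688457  0.4074979 ]
 [-0.99953204  0.00618305  0.02995778  0.02150223]
 [-0.03055681 -0.15676899 -0.98716248  0.88920339]
 [ 0.          0.          0.          1.        ]]
(305, 182) [0.55945512 0.06992495 0.07      ]
(304, 179) [0.55580777 0.06882592 0.118     ]
(360, 195) [ 0.53095412 -0.02825326  0.095     ]
(250, 168) [0.58645944 0.1715888  0.07      ]
```

View pics/topc.png

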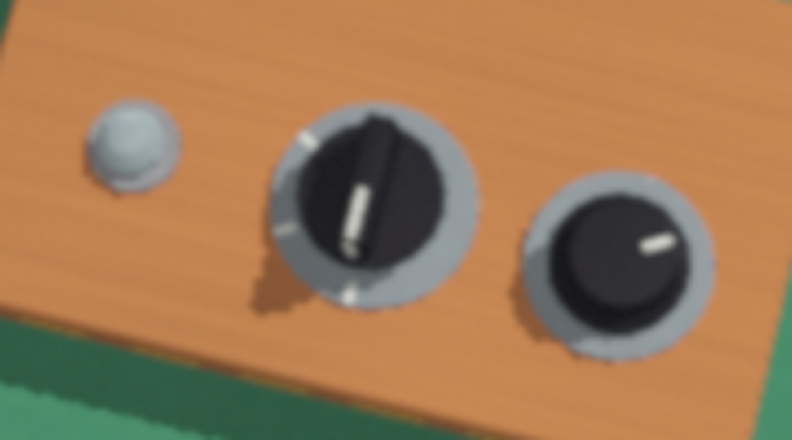

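The enlarged view shows the selector bar running from (382,122) to (355,250). Its pointer end is at the off mark (348,295), the next mark is at (285,230) and the last at (308,138). The timer's mark is at (657,243). I'll check the scene view for obstacles before moving.

View pics/scene.png

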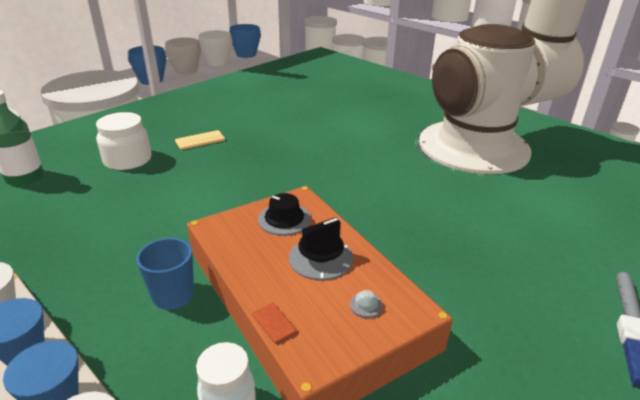

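The scene view shows nothing tall between the arm and the box. The selector is near (320,240), the dial at (284,208) and the lamp at (366,300). I'll set out now.

```bash
python3 -m jog '[[[0.3,-0.3,0.3,0.5,1],[0.5,-0.6,0.3,0.5,1],[0.5,-0.6,0,0.3,1],[0.5,-0.6,0,0,1],[0.5,-0.6,0,0,0.5],[0.5,-0.6,0,0,0.5],[0.5,-0.6,0,0,0.5],[0.5,-0.6,0,0,0.5]]]'; python3 -m jog '[[[0.5,-0.6,0,0,0.5],[0.5,-0.6,0,0,0.5],[0.5,-0.6,0,0,0.5],[0.5,-0.6,0,0,0.5],[0.5,-0.6,0,0,0.5],[0.5,-0.6,0,0,0.5],[0,0,0,0,0.5],[0,0,0,0,0.5]]]'
python3 - <<'E'
from h import *
o=sensors.get_obs();print(o["ee_pos"],o["tcp_rot"],o["q"],o["opening"],o["time"])
a=camera("wrist");cv2.imwrite("pics/w1.png",a)
E
```

```text
time: 0.9
ee_pos: [0.3662, 0.2948, 0.2218]
tcp_rot: [-180.0, -0.0, 167.9]
wrist_force: [1.0, 1.0, 0.2]
opening: 0.0427
grasp_force: 0.0
time: 1.7
ee_pos: [0.5156, 0.1156, 0.2214]
tcp_rot: [-180.0, -0.1, 167.8]
wrist_force: [0.0, 0.2, -0.1]
opening: 0.0429
grasp_force: 0.0
[0.51560955 0.11556311 0.22144657] [-1.79976550e+02 -7.51005231e-02  1.67783919e+02] [1.26265782e+01 2.84207534e+00 1.11137730e+01 9.83497006e+01
 1.02720586e-02 2.48426373e+01] 0.04289559676886767 1.7
```

View pics/w1.png

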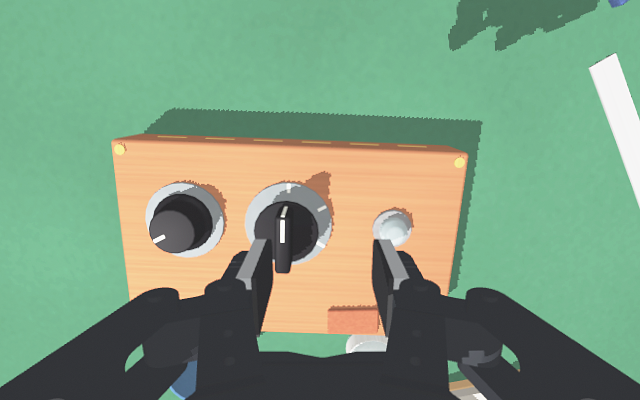

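The wrist view shows the bar top running from about (284,206) at the pointer end to (283,271). The off mark is at (289,187), the next at (322,208) and the last at (320,243). The dial's mark is at (158,239).

```bash
python3 - <<'E'
from h import *
p,T=campose("wrist")
f=lambda x,y,z:toplane((x,y),z,p,T)[:2]
a,b=f(284,206,.118),f(283,271,.118)
print("bar",a,b,(a+b)/2,np.linalg.norm(a-b),np.degrees(np.arctan2(*(b-a)[::-1])))
m=[f(289,187,.062),f(322,208,.062),f(320,243,.062)];print("marks",m)
# circle through 3 marks
A=np.array([[2*(m[i]-m[0])[0],2*(m[i]-m[0])[1]] for i in(1,2)]);B=[m[i]@m[i]-m[0]@m[0] for i in(1,2)]
c=np.linalg.solve(A,B);print("c",c,[np.degrees(np.arctan2(*(q-c)[::-1])) for q in m])
img=cv2.imread("pics/w1.png");print("timer mark",f(158,239,.095),sensors.get_obs()["ee_pos"])
cv2.imwrite("pics/w1c.png",cv2.resize(img[170:290,230:350],None,fx=5,fy=5,interpolation=cv2.INTER_CUBIC))
E
```

```text
bar [0.52770807 0.07865982] [0.58542963 0.06356283] [0.55656885 0.07111132] 0.05966319748231116 -14.657297306810369
marks [array([0.52493657, 0.07845871]), array([0.55285802, 0.10561362]), array([0.58913787, 0.09568777])]
c [0.5621108  0.06816738] [np.float64(164.5257573959011), np.float64(103.87947843987479), np.float64(45.51815684592381)]
timer mark [ 0.54037131 -0.04791022] [0.51524915 0.11622394 0.22172908]
```

View pics/w1c.png

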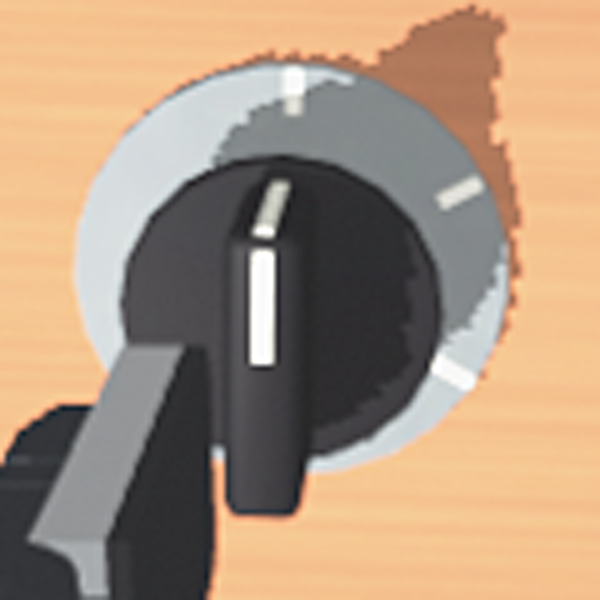

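```bash
python3 -m jog '[[[0.47,-0.48,0,-0.4,0.5],[0.47,-0.47,0,0,0.5],[0,0,-0.8,0,0.5],[0,0,-0.8,0,0.5],[0,0,-0.6,0,0.5],[0,0,-0.42,0,0.5],[0,0,0,0,0.5],[0,0,0,0,0.5]]]' 60
python3 - <<'E'
from h import *
a=camera("wrist");cv2.imwrite("pics/w2.png",a)
E
```

```text
time: 2.55
ee_pos: [0.5622, 0.0696, 0.0919]
tcp_rot: [180.0, 0.0, 166.0]
wrist_force: [0.3, 1.0, 1.1]
opening: 0.0427
grasp_force: 0.0
```

View pics/w2.png

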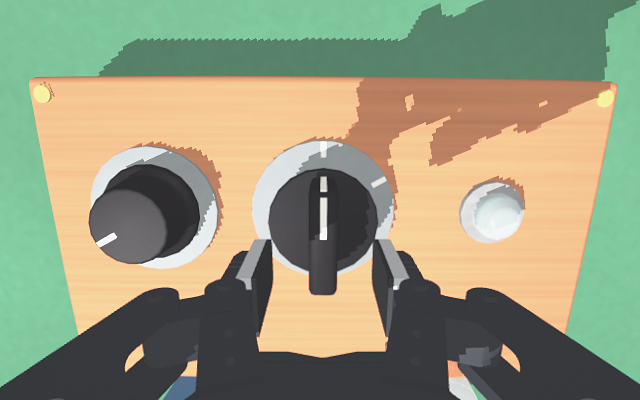

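The bar at (323,245) is upright and midway between the fingers, so the alignment is good and I'll close.

```bash
python3 -m jog '[[[0,0,0,0,0.3],[0,0,0,0,0.1],[0,0,0,0,0.05],[0,0,0,0,0.05],[0,0,0,0,0],[0,0,0,0,0]]]' 60
```

```text
time: 3.2
ee_pos: [0.5625, 0.0687, 0.0911]
tcp_rot: [-180.0, -0.0, 165.9]
wrist_force: [1.2, 0.8, 1.2]
opening: 0.0001
grasp_force: 0.0
```

```bash
python3 - <<'E'
from h import *
o=sensors.get_obs();print(o["opening"],o["grasp_force"],o["wrist_force"])
a=camera("wrist");cv2.imwrite("pics/w3.png",a)
b=camera("scene");cv2.imwrite("pics/s3.png",b)
v=np.vstack([cv2.resize(a[100:340,160:480],(400,300)),cv2.resize(b[140:320,220:460],(400,300))])
cv2.imwrite("pics/v3.png",v)
E
```

```text
0.00014064058333058125 0.0 [1.16300115 0.76837232 1.19833559]
```

View pics/v3.png

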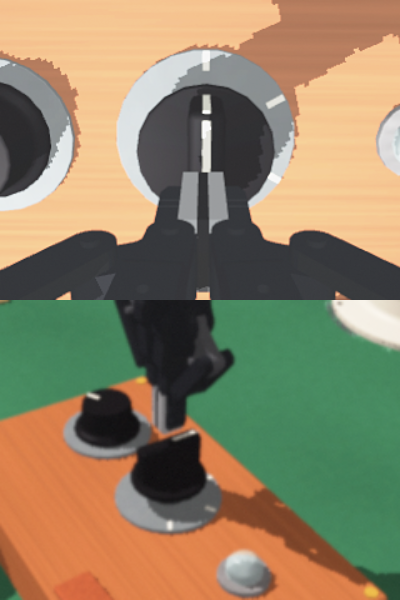

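The closed fingers touch nothing. In the scene view their tips are near (322,218), just behind or above the bar at (321,228). I'll compare that with the projected TCP.

```bash
python3 - <<'E'
from h import *
def proj(X,p,T):
    c=np.linalg.inv(T)@np.append(X,1);u=c[:2]/c[2];u=u*(1+p["k1"]*(u@u));return np.round([u[0]*p["fx"]+p["cx"],u[1]*p["fy"]+p["cy"]],1)
o=sensors.get_obs();e=o["ee_pos"];d=np.array([.968,-.25,0])
for n in("scene","top","wrist"):
    p,T=campose(n)
    print(n,"cam",T[:3,3].round(3),"tcp",proj(e,p,T),"axis.118",proj([.562,.0685,.118],p,T),"ptr end",proj(np.array([.562,.0685,.118])-.027*d,p,T),"other",proj(np.array([.562,.0685,.118])+.027*d,p,T))
    if n!="wrist":print([toplane(q,.118,p,T) for q in ([(322,227)] if n=="scene" else [(304,179)])])
a=camera("top");s=camera("scene")
v=np.hstack([cv2.resize(a[130:230,240:340],(400,400),interpolation=2),cv2.resize(s[180:280,270:370],(400,400),interpolation=2)])
cv2.imwrite("pics/v4.png",v)
E
```

```text
scene cam [0.94  0.424 0.502] tcp [320.2 240.3] axis.118 [320.7 223.8] ptr end [337.9 217.7] other [302.8 230.2]
[array([0.56575832, 0.07450625, 0.118     ])]
top cam [0.407 0.022 0.889] tcp [305.  178.2] axis.118 [304.2 175.5] ptr end [300.2 190.5] other [308.2 160.6]
[array([0.55580777, 0.06882592, 0.118     ])]
wrist cam [0.498 0.082 0.272] tcp [326.4 225.6] axis.118 [326.4 244.4] ptr end [327.  188.1] other [325.9 296. ]
```

View pics/v4.png

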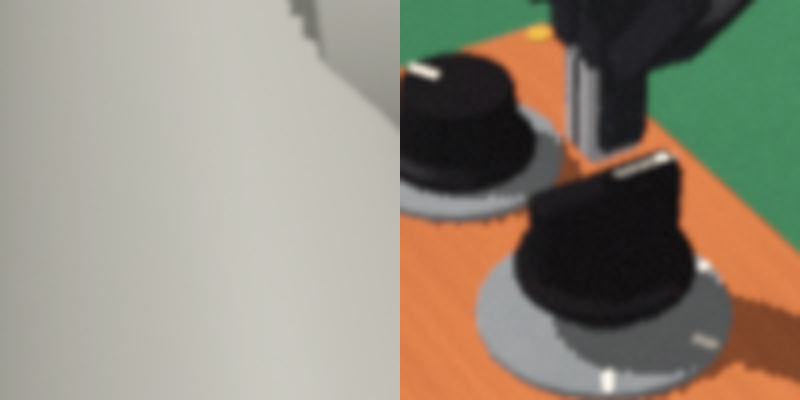

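The scene view shows the bar top at (302,229)–(339,219), exactly where my estimate puts it. The finger tips end at about (319,220), visibly above the bar, so the real tips sit about 30 mm higher than the reported TCP. I'll open, go down in guarded steps and close again.

```bash
python3 -m jog '[[[0,0,0,0,0.5],[0,0,0,0,0.5],[0,0,0,0,0.5],[0,0,0,0,0.5],[0,0,-0.1,0,0.5],[0,0,-0.1,0,0.5],[0,0,0,0,0.5]]]' 60; 
```

```text
time: 4.1
ee_pos: [0.562, 0.0687, 0.0799]
tcp_rot: [-180.0, -0.1, 165.9]
wrist_force: [-0.6, -0.4, -0.6]
opening: 0.0423
grasp_force: 0.0
```

```bash
python3 -m jog '[[[0,0,-0.1,0,0.5],[0,0,-0.1,0,0.5],[0,0,-0.08,0,0.5],[0,0,0,0,0.5],[0,0,0,0,0.5]]]'; python3 - <<'E'
from h import *
s=camera("scene");cv2.imwrite("pics/v5.png",cv2.resize(s[140:280,250:390],(560,560),interpolation=2))
E
```

```text
time: 4.6
ee_pos: [0.5624, 0.0687, 0.067]
tcp_rot: [-180.0, -0.0, 165.9]
wrist_force: [-0.9, -0.7, -0.7]
opening: 0.0428
grasp_force: 0.0
```

View pics/v5.png

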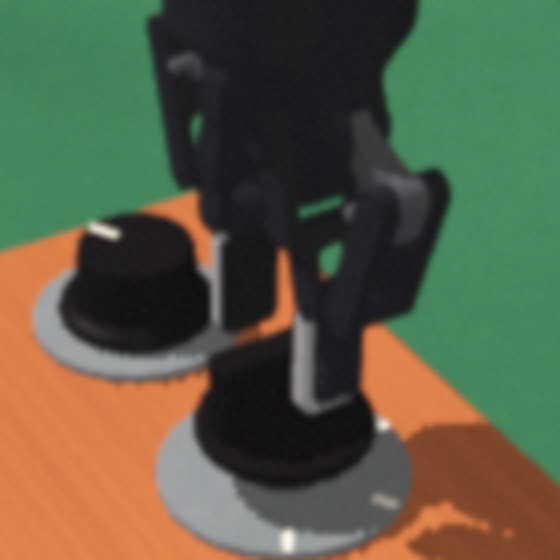

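The fingers now straddle the bar. The near tip's bottom edge spans (305,408)–(357,397) in the crop, which is scene pixels (326,242)–(339,239). I'll check its offset along the bar.

```bash
python3 - <<'E'
from h import *
p,T=campose("scene")
y=np.radians(-14.1);d=np.array([np.cos(y),np.sin(y)]);n=np.array([-d[1],d[0]]);c=np.array([.562,.0685])
for px in [(298,402),(318,413),(357,400)]:
    q=(250+px[0]/4,140+px[1]/4)
    for z in(.09,.097,.104,.11):
        r=toplane(q,z,p,T)[:2]-c;print(px,z,"along %.1f perp %.1f"%(1e3*r@d,1e3*r@n))
E
```

```text
(298, 402) 0.09 along -4.9 perp 2.6
(298, 402) 0.097 along -0.1 perp 10.0
(298, 402) 0.104 along 4.8 perp 17.3
(298, 402) 0.11 along 8.9 perp 23.7
(318, 413) 0.09 along -7.4 perp 11.0
(318, 413) 0.097 along -2.6 perp 18.2
(318, 413) 0.104 along 2.3 perp 25.5
(318, 413) 0.11 along 6.5 perp 31.7
(357, 400) 0.09 along -22.4 perp 11.9
(357, 400) 0.097 along -17.3 perp 19.2
(357, 400) 0.104 along -12.2 perp 26.4
(357, 400) 0.11 along -7.8 perp 32.6
```

The pad is centred along the bar within about 1–2 mm, and its tip is at z≈0.107. I'll go 9 mm lower and close.

```bash
python3 -m jog '[[[0,0,-0.09,0,0.5],[0,0,-0.09,0,0.5],[0,0,0,0,0.3],[0,0,0,0,0.1],[0,0,0,0,0],[0,0,0,0,0],[0,0,0,0,0],[0,0,0,0,0]]]' 60
```

```text
time: 5.45
ee_pos: [0.5625, 0.0694, 0.0581]
tcp_rot: [179.9, -0.0, 165.9]
wrist_force: [0.2, 5.5, -1.1]
opening: 0.0128
grasp_force: 60.9
```

```bash
python3 -m jog '[[[0,0.01,-0.07,0,0],[0,0,-0.07,0,0],[0,0,-0.07,0,0],[0,0,0,0,0],[0,0,0,0,0]]]' 80
```

```text
time: 5.95
ee_pos: [0.5627, 0.0695, 0.0484]
tcp_rot: [180.0, 0.0, 165.9]
wrist_force: [-2.1, 2.6, 7.8]
opening: 0.0121
grasp_force: 83.3
```

```bash
python3 -m jog '[[[0,0,0,-0.6,0],[0,0,0,-0.8,0],[0,0,0,-0.8,0],[0,0,0,-0.8,0],[0,0,0,0,0]]]'
```

```text
time: 6.45
ee_pos: [0.5626, 0.0695, 0.0485]
tcp_rot: [180.0, 0.0, 150.8]
wrist_force: [-3.3, 3.9, 8.2]
opening: 0.0121
grasp_force: 83.4
```

```bash
python3 -m jog '[[[0,0,0,-1,0],[0,0,0,-1,0],[0,0,0,-1,0],[0,0,0,-1,0],[0,0,0,-1,0],[0,0,0,-1,0],[0,0,0,0,0]]]'; python3 -m jog '[[[0,0,0,-1,0],[0,0,0,-1,0],[0,0,0,-1,0],[0,0,0,0,0],[0,0,0,0,0]]]'; python3 -c "
from h import *
o=sensors.get_obs();print(o['torque'],o['tcp_rot'])"
```

```text
time: 7.15
ee_pos: [0.5626, 0.0696, 0.0485]
tcp_rot: [179.9, -0.0, 120.7]
wrist_force: [-3.3, 4.4, 8.5]
opening: 0.0122
grasp_force: 83.4
time: 7.65
ee_pos: [0.5626, 0.0697, 0.0485]
tcp_rot: [179.9, -0.0, 105.9]
wrist_force: [-3.4, 3.3, 7.7]
opening: 0.012
grasp_force: 83.4
[ 0.91440008  0.95952543 -0.01233958] [ 1.79945940e+02 -3.54488490e-02  1.05898146e+02]
```

Yaw has turned 60.0° with no resistance. I'll raise it to let the knob spring out, still gripped.

```bash
python3 -m jog '[[[0,0,0.07,0,0],[0,0,0.07,0,0],[0,0,0.055,0,0],[0,0,0,0,0],[0,0,0,0,0]]]'
```

```text
time: 8.15
ee_pos: [0.5625, 0.0697, 0.0577]
tcp_rot: [180.0, -0.0, 105.9]
wrist_force: [-2.2, 5.2, 4.2]
opening: 0.0122
grasp_force: 82.8
```

```bash
python3 -m jog '[[[0,0,0.01,0,0],[0,0,0,0,0.2],[0,0,0,0,0.4],[0,0,0,0,0.5],[0,0,0,0,0.5],[0,0,0,0,0.5]]]'; python3 -m jog '[[[0,0,0.2,0,0.5],[0,0,0.5,0,0.5],[0,0,0.8,0,0.5],[0,0,0.8,0,0.5],[0,0,0.8,0,0.5],[0,0,0,0,0.5]]]'
python3 - <<'E'
from h import *
s=camera("scene");w=camera("wrist");cv2.imwrite("pics/w6.png",w)
cv2.imwrite("pics/v6.png",np.hstack([cv2.resize(s[180:300,250:370],(400,400),interpolation=2),cv2.resize(w[80:320,200:440],(400,400),interpolation=2)]))
o=sensors.get_obs();print(o["tcp_rot"],o["ee_pos"])
E
```

```text
time: 8.75
ee_pos: [0.5625, 0.0691, 0.0577]
tcp_rot: [-180.0, 0.0, 105.9]
wrist_force: [-0.1, 0.6, 0.9]
opening: 0.0426
grasp_force: 0.0
time: 9.35
ee_pos: [0.5641, 0.0694, 0.2197]
tcp_rot: [179.5, 0.1, 105.9]
wrist_force: [0.0, 0.6, 0.9]
opening: 0.0428
grasp_force: 0.0
[1.79860408e+02 2.51339824e-02 1.05888950e+02] [0.56309039 0.0692784  0.21432993]
```

View pics/v6.png

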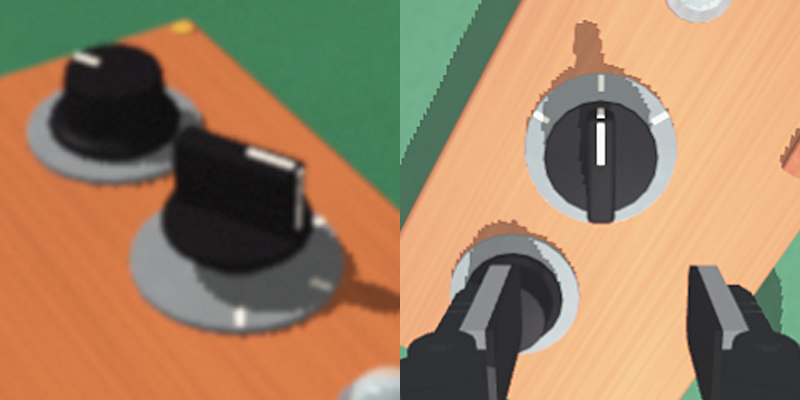

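The pointer sits on the middle mark: (600,150) under the mark at (600,82) in the wrist crop. The dial's mark is unchanged at (87,60) in the scene crop. One last numeric check that the knob is out, then I'll hand in.

```bash
python3 - <<'E'
from h import *
p,T=campose("scene");y=np.radians(105.9)
q=(250+303*.3,180+160*.3)
for z in(.106,.110,.118):
    r=toplane(q,z,p,T)[:2]-[.562,.069];print(z,"along %.1f perp %.1f"%(1e3*(r@[np.cos(y),np.sin(y)]),1e3*(r@[-np.sin(y),np.cos(y)])))
E
```

```text
0.106 along 20.1 perp 19.4
0.11 along 22.3 perp 14.5
0.118 along 26.7 perp 4.8
```

```bash
python3 -m jog '[[[0,0,0,0,0.5],[0,0,0,0,0.5],[0,0,0,0,0.5]]]'; python3 -c "
from workcell import ticket
print(ticket.job_done())"
```

```text
time: 9.75
ee_pos: [0.5621, 0.0692, 0.2118]
tcp_rot: [-179.9, -0.0, 105.9]
wrist_force: [-0.6, 0.5, -0.3]
opening: 0.0428
grasp_force: 0.0
the job is handed in; nothing more can be done
None
```

I pushed the selector in, turned it 60° clockwise to the next mark, let it spring out and released it; the last pictures show the timer dial unmoved, and I handed the job in at about 9.8 s.

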